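# Refit and start the jar mill

### The job

Get the jar mill going again after its wash: lift both rollers from the drying rack and drop them into the mill's open slots until both ends of each sit on the bottom, lay every sample jar from the tray on its side in the groove between the rollers, and turn the speed selector to its two-dot mark. Once everything is loaded and set, flip the red guard up until it stays up and press the green start button right down, leaving the guard up. Do not disturb the slide box, the beaker or the amber jar.

Things in the scene. Friction and masses are not known exactly. Their poses are not given: they have to be found in the camera images.
- mill: Jar mill, white bench machine, fixed. Origin at bench level under the middle of the roller bay; x to its back, y along the rollers, z up. Base 150 x 500 mm, its top at z 22. Two end plates 10 mm thick at y +149 and -149 (288 mm clear between), tops at z 76, each with open slots at x -29 and +29. Control box at y -164 to -330, x -70 to 70: flat black panel on top at z 95
- slot_front (a point): Middle of the axis of a roller fully seated in the front pair of slots: mill x -29, y 0, z 60 mm; axes as the mill's. Each slot is 12 mm wide, flaring to 24 mm over the plate's top 10 mm, and its closed bottom carries the spindle
- slot_back (a point): The same for the back pair of slots: mill x +29, y 0, z 60 mm. Between two seated rollers there is a gap of 34 mm
- dial_grip (a point): Speed selector, grey pointer knob on the panel: point on its axis 32 mm above the panel. Grip bar 42 mm long, 13 mm thick, from 13 to 43 mm above the panel, on a skirt 44 mm across. The point's x axis runs along the bar to its white pointer line. Marks on the panel beyond the pointer, clockwise: open ring, one, two, three dots
- dial (a joint): Selector angle in rad, growing clockwise seen from above. Four detents it snaps into: 0 off (ring), 0.6 one dot, 1.2 two dots, 1.8 three dots, with stops just beyond the ends; turning takes under 0.15 N m
- guard_grip (a point): Point midway between the side walls of the red flip-up guard, 40 mm from the hinge line and 12 mm above it (shut: 18 mm above the panel). The guard is a cover open below: 50 mm wide (mill y), 60 mm from hinge to front (mill x) plus a 10 mm thumb lip at its top front edge, top 30 mm above the panel, walls 3 mm clear of the panel; 30 g. Axes as the mill's while shut
- guard_hinge (a point): Middle of the guard's hinge line, at its back edge, 6 mm above the panel; the line runs along mill y
- guard (a joint): Guard angle in rad: 0 shut, 1.95 fully open; the front edge swings up and back. A light over-centre spring (under 0.05 N m) shuts it from below about 0.9 rad, and beyond about 1.1 rad carries it open and holds it there
- start_top (a point): Centre of the top of the green start button under the guard, 18 mm above the panel when out; 28 mm across, in a dark collar 44 mm across and 12 mm high; 32 mm in front of the hinge line
- start (a joint): Start button travel in m: 0 out, 0.006 fully pressed (about 5 N); springs back
- rack: Steel drying rack, base 320 x 135 mm, fixed; origin under its middle, x along the rollers. Its end combs (x +150 and -150 mm, tops at 54 mm) hold the roller spindles in notches 14 mm wide at y +35 and -35 mm
- roller_a_mid (a point): Middle of roller a, on its axis (the point's x axis). Rubber-sleeved roller 24 mm thick, 280 mm long, with an 8 mm steel spindle reaching 18 mm beyond each end (316 mm over all); 0.35 kg; the two rollers are alike. Starts lying in the drying rack with its axis 48 mm above the bench
- roller_b_mid (a point): Middle of roller b, on its axis (the point's x axis). Rubber-sleeved roller 24 mm thick, 280 mm long, with an 8 mm steel spindle reaching 18 mm beyond each end (316 mm over all); 0.35 kg; the two rollers are alike. Starts lying in the drying rack with its axis 48 mm above the bench
- tray: Blue tray with grey foam, fixed, 92 mm (x) by 402 mm (y), long walls 28 mm and end walls 40 mm high; origin under its middle. Four V-shaped troughs running along x at y = -132, -44, +44, +132 mm; a jar lies in each filled trough, along x. Trough bottoms 10 mm, ridges between them 22 mm above the bench, sides sloping 15 degrees, so that a jar rolls to the bottom of a trough
- jar_1_mid (a point): Centre of the white sample jar with the orange cap (absent in some starts): a plain cylinder 48 mm thick and 58 mm long, cap flush with the body at the +x end, this point's x axis along its length; about 0.12 kg. In the tray its centre is 35 mm above the bench; lying between the seated rollers it is 81 mm above the bench (mill z)
- jar_2_mid (a point): Centre of the white sample jar with the blue cap (absent in some starts): a plain cylinder 48 mm thick and 58 mm long, cap flush with the body at the +x end, this point's x axis along its length; about 0.12 kg. In the tray its centre is 35 mm above the bench; lying between the seated rollers it is 81 mm above the bench (mill z)
- jar_3_mid (a point): Centre of the white sample jar with the green cap (absent in some starts): a plain cylinder 48 mm thick and 58 mm long, cap flush with the body at the +x end, this point's x axis along its length; about 0.12 kg. In the tray its centre is 35 mm above the bench; lying between the seated rollers it is 81 mm above the bench (mill z)
- jar_4_mid (a point): Centre of the white sample jar with the red cap (absent in some starts): a plain cylinder 48 mm thick and 58 mm long, cap flush with the body at the +x end, this point's x axis along its length; about 0.12 kg. In the tray its centre is 35 mm above the bench; lying between the seated rollers it is 81 mm above the bench (mill z)
- slide_box: Yellow box of slides, 85 by 105 by 30 mm, loose, not to be disturbed
- beaker: Clear plastic beaker, 68 mm across, 85 mm high, loose, not to be disturbed
- reagent: Amber reagent jar with a blue lid, 60 mm across, 115 mm high, loose, not to be disturbed

How it is judged:
By the outcome, as a careful person would: the job done as asked, in the order asked, and still so for the second after the job is handed in, with the robot touching nothing.
Of jar_1, jar_2, jar_3, jar_4 only 2 to 4 are there at a start; the rules pass over those that are not, and their reading is None.
At some moment in a run one of jar_1, jar_2, jar_3, jar_4 may be knocked a few centimetres aside while the robot is not near it.
It also fails if it takes over 210 s, if anything falls off the work surface, if the arm or the gripper's body presses on something with over 40 N, if the wrist force passes 120 N, or if a joint passes its speed limit or range.

### The arm

A 7-joint arm with a two-finger parallel gripper is mounted at the origin on the work surface. World frame = base frame: x ahead of the robot, y to its left, z up, the work surface at z = 0. Lengths are in m, angles in rad, forces in N, time in s.
With the tool pointing down it reaches from about 0.35 to 0.775 m from the base axis. Payload 3.1 kg.
Tool frame: the origin (TCP) lies at the very end of the fingers, on their centre line; the grasp point (between the pads) lies 19 mm behind it; z points along the fingers, y is the line along which they close (so a half turn about z gives the same grasp; the last joint's range is limited). The gripper opens to 85 mm and grips with 20 to 120 N. Pads are 22 mm wide; open, the fingers measure 114 mm over their backs; the gripper's body (76 mm by 85 mm) begins 54 mm behind the grasp point. The pads swing forward as they close: fully open they stand 13 mm farther back than shut.
Start: joints at [-1.364, 0.311, 0.014, 1.512, -0.004, 1.319, -0.027], TCP at [0.135, 0.533, 0.231] pointing down, gripper open.
Joint ranges: [-2.7, 2.7], [-0.3, 1.91], [-1.27, 1.3], [0.12, 2.57], [-1.44, 4.58], [0.2, 2.03], [-3.05, 3.05]. Speed limits (rad/s): [2.79, 2.79, 3.14, 3.14, 3.14, 3.14, 3.14].

### API

Orientations are given as [roll, pitch, yaw] about the fixed x, y, z axes, in that order (R = Rz(yaw) Ry(pitch) Rx(roll)).
In Python, from station import env gives the robot as it stands.
- The arm moves only by the tool play_rows, never from a script. Its argument "steps" is one flat list of numbers, 5 for each row, row after row: the finger opening in mm, from 0 to 85.4, then the shift along the tool's x, y, z in mm, then the turn about the tool's z in degrees. A call has 1 to 20 rows; each row shifts and turns the commanded pose from where the row before left it, along the tool's axes as they then stand; what a row does not reach is not made up. A row lasts 1/10 s, in which the tool goes at most 50 mm and 8.59 degrees, less where a joint would pass 70% of its speed; a pose out of reach is approached as far as the arm can. A call with a gripper value outside its range is refused whole. The fingers move at their own pace and stop on an object; "force" is the grip in N (left out, the last holds). Time passes only in rows, so rows that do not move let the fingers close. It gives the time, the measured TCP pose, the force, the opening and the grip force at its end, in the units of the state.
- env.read_state(): the state, without advancing time (a new reading comes with each control period).
- env.snapshot(name): name is "side" or "top"; returns the picture (400x640x3 uint8, red, green, blue); there is no depth.
- env.calibration(name): a dict with "K" (3x3 intrinsics, pixels), "extrinsics" (4x4, takes a point from world to camera coordinates). Camera axes: x right, y down, z forward; pixel columns grow to the right and rows downward; lengths in m; the calibration is good to about 2 mm. A picture is of the moment at which its call begins. calibration takes no time and is no camera call.
- env.finish_job(): hands the job in; it is judged then, once.
The state is a dict: "time_s": time; "qpos": joint angles; "joint_vel": joint speeds; "effort": joint torques, N m; "ee_pos": TCP position; "orientation": TCP orientation; "contact_force": force on the tool from outside, world axes, zero at the start; "torque": the same for the moment, N m; "opening": finger opening in m; "grasp_force": force on a finger pad.
Only numpy, scipy, OpenCV 4.12 (cv2) and the standard library are available. Lean on these libraries where they do the work, as an engineer would, in place of code of your own. Each camera call takes 0.05 s, during which the arm holds its last target. There are 200 camera calls.

## Working session

There is one attempt and no reset: what is moved stays moved. The work goes in short steps, Python scripts to look and compute and a tool call to move; the robot and the scene stay as the last step left them, time stands still between calls to the robot, and variables do not carry over. Pictures are saved under pics/ and viewed, at most 14 in all, crops included, and the job is handed in when it is done.

Besides the shell and the picture viewer there is one more tool, called after "Request:" as name(argument=value, ...) on one line, values as JSON. play_rows: Moves the arm, as the interface text tells. Its arguments: {"type":"object","properties":{"steps":{"type":"array"},"force":{"type":"number"}},"required":["steps"]}

```bash
mkdir -p pics && ls && python3 - <<'E'
from station import env
import cv2, numpy as np
np.set_printoptions(precision=4,suppress=True)
for n in("side","top"):
    im=env.snapshot(n); cv2.imwrite(f"pics/{n}0.png",im[:,:,::-1]); c=env.calibration(n); print(n,c["K"],c["extrinsics"])
s=env.read_state(); print({k:s[k] for k in("time_s","ee_pos","orientation","opening","contact_force")})
E
```

```text
pics
side [[404.5147   0.     323.3521]
 [  0.     404.5147 204.568 ]
 [  0.       0.       1.    ]] [[ 0.9895 -0.1447  0.0025 -0.5843]
 [-0.1083 -0.7515 -0.6508  0.1417]
 [ 0.0961  0.6437 -0.7593  1.237 ]
 [ 0.      0.      0.      1.    ]]
top [[445.4917   0.     313.3139]
 [  0.     445.4917 201.7239]
 [  0.       0.       1.    ]] [[ 0.0065 -1.      0.0007 -0.0329]
 [-0.9981 -0.0065 -0.0605  0.5984]
 [ 0.0606 -0.0003 -0.9982  1.2574]
 [ 0.      0.      0.      1.    ]]
{'time_s': 0.1, 'ee_pos': array([0.1352, 0.5324, 0.2303]), 'orientation': array([-3.1395,  0.0001,  2.893 ]), 'opening': 0.08540939863764788, 'contact_force': array([0.146 , 0.2054, 0.5169])}
```

View pics/top0.png

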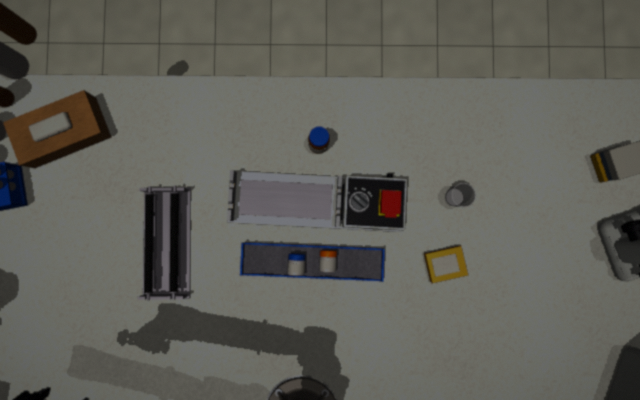

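View pics/side0.png

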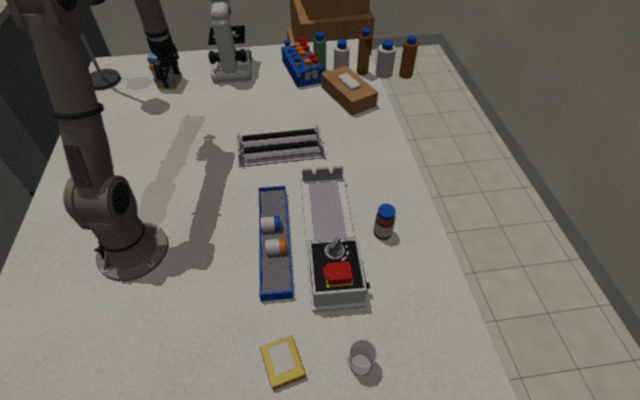

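```bash
cat > h.py <<'E'
from station import env
import cv2, numpy as np
np.set_printoptions(precision=4,suppress=True)
C={n:env.calibration(n) for n in("side","top")}
def ray(n,u,v):
    E=C[n]["extrinsics"];R=E[:3,:3];o=-R.T@E[:3,3]
    return o,R.T@np.linalg.inv(C[n]["K"])@[u,v,1]
def plane(n,u,v,z):
    o,d=ray(n,u,v);return o+d*(z-o[2])/d[2]
def two(a,b):  # side px, top px
    o1,d1=ray("side",*a);o2,d2=ray("top",*b)
    s,t=np.linalg.lstsq(np.c_[d1,-d2],o2-o1,rcond=None)[0]
    p,q=o1+s*d1,o2+t*d2
    return (p+q)/2,np.linalg.norm(p-q)
def proj(n,p):
    E=C[n]["extrinsics"];c=C[n]["K"]@(E[:3,:3]@p+E[:3,3]);return c[:2]/c[2]
def crop(n,u0,v0,w,h,k,name):
    im=env.snapshot(n)[v0:v0+h,u0:u0+w,::-1]
    im=np.clip(im.astype(float)*1.5,0,255).astype(np.uint8)
    cv2.imwrite(f"pics/{name}.png",cv2.resize(im,None,fx=k,fy=k,interpolation=cv2.INTER_CUBIC))
E
python3 - <<'E'
from h import *
crop("top",222,160,200,130,4,"tc"); crop("side",230,120,150,190,3,"sc")
crop("top",130,175,80,135,4,"rc")
a=cv2.imread("pics/sc.png");b=cv2.imread("pics/rc.png")
h=max(a.shape[0],b.shape[0]);f=lambda x:cv2.copyMakeBorder(x,0,h-x.shape[0],0,0,cv2.BORDER_CONSTANT)
cv2.imwrite("pics/sr.png",np.hstack([f(a),f(b)]))
E
```

```text
(no output)
```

View pics/tc.png

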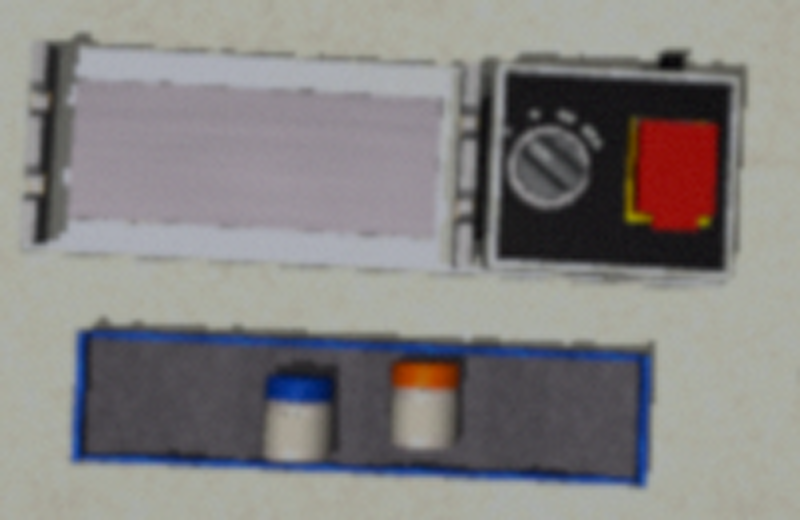

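View pics/sr.png

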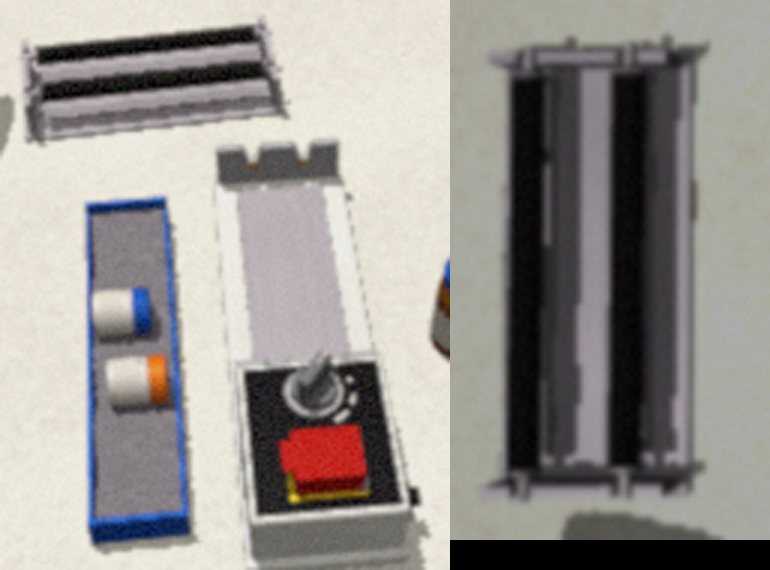

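The top picture shows the mill bay at u 232–337 and the control panel at u 346–405. The knob is near (359,201) and the guard near (391,203). The rollers are in the rack at u≈149 and u≈174, and there are two jars, blue (297,264) and orange (328,261). Next I measure these with masks.

```bash
cat > m.py <<'E'
from h import *
def comps(im,mask,amin,box):
    m=np.zeros(mask.shape,np.uint8);u0,v0,u1,v1=box;m[v0:v1,u0:u1]=mask[v0:v1,u0:u1]
    cs,_=cv2.findContours(m,cv2.RETR_EXTERNAL,cv2.CHAIN_APPROX_NONE)
    out=[]
    for c in cs:
        k=np.zeros_like(m);cv2.drawContours(k,[c],-1,1,-1);k&=m
        if k.sum()>=amin:
            v,u=np.nonzero(k);out.append((int(k.sum()),np.array([u.mean(),v.mean()]),cv2.minAreaRect(np.c_[u,v].astype(np.float32))))
    return sorted(out,key=lambda o:-o[0])
def hsv(im): return cv2.cvtColor(im,cv2.COLOR_RGB2HSV)
def masks(im):
    h=hsv(im);H,S,V=[h[...,i].astype(int) for i in range(3)]
    return dict(dark=(V<22).astype(np.uint8),red=(((H<6)|(H>172))&(S>150)&(V>60)).astype(np.uint8),
      orange=((H>=7)&(H<20)&(S>150)&(V>70)).astype(np.uint8),blue=((H>105)&(H<125)&(S>150)&(V>40)).astype(np.uint8),
      white=((S<60)&(V>95)).astype(np.uint8))
B=dict(top=dict(rack=(140,180,196,302),panel=(340,170,412,235),tray=(247,246,380,276),trayall=(235,235,392,285)),
       side=dict(rack=(236,122,330,170),panel=(305,235,372,300),tray=(262,190,290,290),trayall=(250,180,300,300)))
E
python3 - <<'E'
from m import *
for n in("top","side"):
    im=env.snapshot(n);M=masks(im)
    for k,b,a in(("dark","rack",60),("dark","panel",300),("red","panel",60),("orange","tray",15),("blue","tray",15),("white","tray",40),("blue","trayall",100)):
        for o in comps(im,M[k],a,B[n][b])[:3]:
            r=o[2];print(n,k,b,o[0],o[1],np.round(r[0],1),np.round(r[1],1),round(r[2],1))
im=env.snapshot("top");print(im[240,149],im[240,161],im[203,391],im[223,350],im[265,297],im[262,297])
E
```

```text
top dark rack 774 [174.3385 241.7623] [174.4 242. ] [ 8.1 98. ] 0.7
top dark rack 722 [148.7798 243.3407] [149. 243.] [98.  8.] 90.0
top dark panel 1194 [373.0285 203.2136] [375.1 202.6] [54.1 44.6] 2.9
top red panel 489 [390.6687 202.7219] [390.5 203.5] [27. 19.] 90.0
top orange tray 84 [327.5    253.5714] [327.5 253.5] [15.  5.] -0.0
top blue tray 132 [339.9848 247.303 ] [337.5 247.2] [83.   2.1] 1.5
top blue tray 90 [296.0667 256.6   ] [296.5 256.5] [ 5. 15.] 90.0
top blue tray 51 [267.2941 274.4706] [267.  274.5] [40.  1.] -0.0
top white tray 130 [326.6385 264.3692] [326.5 264.5] [13.  9.] 90.0
top white tray 124 [294.6129 267.7661] [294.5 267.5] [13.  9.] 90.0
top blue trayall 362 [314.3591 252.268 ] [312.2 261.1] [142.7  31.8] 2.5
side dark rack 223 [279.5785 147.0762] [280.4 146.4] [ 4.6 71.7] 83.9
side dark rack 139 [267.4101 136.0576] [268.4 135.9] [ 3.3 49.3] 84.3
side red panel 488 [337.6311 270.7336] [336.9 270.9] [18.6 28.2] 85.2
side orange tray 80 [282.3125 245.6125] [282.5 245. ] [14.  5.] 90.0
side blue tray 64 [276.8594 223.3281] [277. 223.] [14.  4.] 90.0
side blue tray 18 [288.6667 251.8333] [288.5 252.5] [13.  1.] 90.0
side white tray 187 [271.4225 244.4225] [271.3 244.6] [13.1 14.4] 85.2
side white tray 144 [267.4375 221.5069] [267.5 222. ] [12. 11.] 90.0
side white tray 84 [288.1548 203.631 ] [287.5 208. ] [36.  3.] 90.0
side blue trayall 245 [277.0327 293.6571] [275.3 285.1] [26.8 32.7] 83.7
[6 7 7] [46 44 47] [100   7   3] [20 20 20] [109 106  97] [107 106 103]
```

```bash
python3 - <<'E'
from m import *
print("rollR",two((280.4,146.6),(174.4,241.9)), plane("top",174.4,241.9,.048))
print("rollL",plane("top",148.9,243.1,.048))
im=env.snapshot("top");d=masks(im)["dark"]
for u0,u1 in((143,155),(169,180)):
    v,u=np.nonzero(d[190:297,u0:u1]);v=v+190.;u=u+u0*1.
    # per-row mean line fit
    rows=np.unique(v);c=np.array([u[v==r].mean() for r in rows]);n=np.array([(v==r).sum() for r in rows])
    k=(n>4);p=np.polyfit(rows[k],c[k],1);a=plane("top",np.polyval(p,rows[k][0]),rows[k][0]-.5,.05);b=plane("top",np.polyval(p,rows[k][-1]),rows[k][-1]+.5,.05)
    print("roller",rows[k][0],rows[k][-1],a,b,"mid",(a+b)/2,"len",np.linalg.norm(a-b),"dir deg",np.degrees(np.arctan2(*(a-b)[1::-1])))
r=((375.1,202.6),(54.1,44.6),2.9)
bp=np.array([plane("top",*q,.095) for q in cv2.boxPoints(r)]);print("panel",bp,bp.mean(0))
T=lambda x,y,z:plane("top",222+(x-1.5)/4,160+(y-1.5)/4,z)
print("slots L back,front",T(40,99,.076),T(35,185,.076),"R",T(470,120,.076),T(463,205,.076))
print("box corners",T(495,62,.095),T(745,72,.095),T(735,272,.095),T(487,266,.095))
tr=np.array([plane("top",*q,.03) for q in cv2.boxPoints(((312.2,261.1),(142.7,31.8),2.5))]);print("tray",tr,tr.mean(0))
# jars: cap+body centres triangulated
print("cap1",two((282.4,245.2),(327.5,253.5)),"cap2",two((276.9,223.2),(296.3,256.5)))
print("body1",two((271.4,244.4),(326.6,264.4)),"body2",two((267.4,221.6),(294.6,267.7)))
print("guard",two((337.3,270.8),(390.6,203)))
print("dial",T(549,166,.12),"marks",[T(*q,.095)[:2] for q in((507,132),(535,114),(567,116),(592,137))])
E
```

```text
rollR (array([0.4834, 0.3554, 0.0513]), np.float64(0.0018384444025257892)) [0.4823 0.3565 0.048 ]
rollL [0.4785 0.4273 0.048 ]
roller 195.0 291.0 [0.6139 0.429  0.05  ] [0.3457 0.425  0.05  ] mid [0.4798 0.427  0.05  ] len 0.268221156160902 dir deg 0.8534988297264811
roller 194.0 290.0 [0.6171 0.3582 0.05  ] [0.3489 0.3539 0.05  ] mid [0.483 0.356 0.05 ] len 0.26830758790008874 dir deg 0.9312432409723395
panel [[ 0.536  -0.1196  0.095 ]
 [ 0.6561 -0.1255  0.095 ]
 [ 0.6496 -0.2713  0.095 ]
 [ 0.5296 -0.2645  0.095 ]] [ 0.5928 -0.1952  0.095 ]
slots L back,front [0.6412 0.1951 0.076 ] [0.5822 0.1975 0.076 ] R [ 0.6287 -0.0994  0.076 ] [ 0.5705 -0.0948  0.076 ]
box corners [ 0.6664 -0.1151  0.095 ] [ 0.6608 -0.2838  0.095 ] [ 0.526  -0.2763  0.095 ] [ 0.5289 -0.11    0.095 ]
tray [[ 0.3935  0.175   0.03  ]
 [ 0.4824  0.1725  0.03  ]
 [ 0.4676 -0.2296  0.03  ]
 [ 0.3787 -0.2255  0.03  ]] [ 0.4306 -0.0269  0.03  ]
cap1 (array([ 0.4545, -0.0698,  0.0361]), np.float64(0.004220697951612001)) cap2 (array([0.4447, 0.0177, 0.0337]), np.float64(0.0028655211323640253))
body1 (array([ 0.4236, -0.0672,  0.0429]), np.float64(0.0020586029930501227)) body2 (array([0.4152, 0.0218, 0.0419]), np.float64(0.004813322565720528))
guard (array([ 0.5915, -0.2322,  0.1229]), np.float64(0.002682835058597612))
dial [ 0.5948 -0.149   0.12  ] marks [array([ 0.6191, -0.1233]), array([ 0.6314, -0.1421]), array([ 0.6302, -0.1637]), array([ 0.6161, -0.1805])]
```

Request:
play_rows(steps=[50, 0, 0, 0, -7.5, 50, 0, 0, 0, -7.6, 50, -38.4, -20.2, 0, 0, 50, -38.4, -20.2, 0, 0, 50, -38.4, -20.2, 0, 0, 50, -38.4, -20.2, 0, 0, 50, -38.4, -20.2, 0, 0, 50, -38.4, -20.2, 0, 0, 50, -38.4, -20.2, 0, 0, 50, -38.4, -20.2, 0, 0, 50, -38.0, -20.3, 0, 0, 50, 0, 0, 40, 0, 50, 0, 0, 40, 0, 50, 0, 0, 40, 0, 50, 0, 0, 0, 0], force=50)

```text
time_s: 1.95
ee_pos: [0.4788, 0.3531, 0.105]
orientation: [-3.133, -0.011, -3.127]
contact_force: [-1.4, -0.4, -0.7]
opening: 0.0502
grasp_force: 0.0
```

```bash
cat > go.py <<'E'
import sys
from m import *
from scipy.spatial.transform import Rotation as R
def go(x,y,z,yawdeg):
    s=env.read_state();r=R.from_euler("xyz",s["orientation"]);yaw=np.degrees(s["orientation"][2])
    t=-((yawdeg-yaw+180)%360-180)
    d=(r*R.from_euler("z",t,degrees=True)).inv().apply(np.array([x,y,z])-s["ee_pos"])*1000
    print("at",s["ee_pos"],"rpy",np.degrees(s["orientation"]),"t",round(s["time_s"],1),"turn first",round(t,2),"then mm",np.round(d,1),"q7",s["qpos"][6],"F",s["contact_force"],"open",s["opening"])
if __name__=="__main__": go(*map(float,sys.argv[1:5]))
E
python3 go.py .483 .356 .029 -179.1
```

```text
at [0.4788 0.3531 0.105 ] rpy [-179.5167   -0.6548 -179.1571] t 1.9 turn first -0.06 then mm [-5.1  3.4 75.9] q7 0.9880899501165289 F [-1.3708 -0.3744 -0.6839] open 0.050220047896734954
```

Request:
play_rows(steps=[50, 0, 0, 25, 0, 50, 0, 0, 20, 0, 50, 0, 0, 0, 0, 50, 0, 0, 0, 0, 50, 0, 0, 0, 0, 50, 0, 0, 0, 0])

```text
time_s: 2.55
ee_pos: [0.4844, 0.3572, 0.0683]
orientation: [3.139, 0.003, -3.127]
contact_force: [0.4, 0.1, -0.4]
opening: 0.05
grasp_force: 0.0
```

```bash
python3 go.py .483 .356 .029 -179.1
```

```text
at [0.4844 0.3572 0.0683] rpy [ 179.8752    0.1644 -179.1459] t 2.5 turn first -0.05 then mm [ 1.5 -1.3 39.3] q7 0.9945738646220738 F [ 0.3887  0.144  -0.3824] open 0.04995540480562704
```

Request:
play_rows(steps=[50, 1, -1, 20, 0, 50, 0, 0, 19, 0, 50, 0, 0, 0, 0, 50, 0, 0, 0, 0, 15, 0, 0, 0, 0, 15, 0, 0, 0, 0, 15, 0, 0, 0, 0, 15, 0, 0, 0, 0, 15, 0, 0, 0, 0, 15, 0, 0, -30, 0, 15, 0, 0, -35, 0, 15, 0, 0, -35, 0, 15, 0, 0, -35, 0, 15, 0, 0, 0, 0, 15, 0, 0, 0, 0], force=60)

```text
time_s: 4.05
ee_pos: [0.482, 0.355, 0.1618]
orientation: [-3.141, -0.0, -3.127]
contact_force: [-0.6, 0.1, -5.2]
opening: 0.0223
grasp_force: 61.5
```

```bash
python3 go.py .6335 .049 .15 87.6
```

```text
at [0.482  0.355  0.1618] rpy [-179.9801   -0.0263 -179.1558] t 4.0 turn first 93.24 then mm [-299.4  164.2   11.9] q7 0.9822567442204007 F [-0.6041  0.1317 -5.181 ] open 0.022274566338339324
```

Request:
play_rows(steps=[15, 0, 0, 0, 8.48, 15, 0, 0, 0, 8.48, 15, 0, 0, 0, 8.48, 15, 0, 0, 0, 8.48, 15, 0, 0, 0, 8.48, 15, 0, 0, 0, 8.48, 15, 0, 0, 0, 8.48, 15, 0, 0, 0, 8.48, 15, 0, 0, 0, 8.48, 15, 0, 0, 0, 8.48, 15, 0, 0, 0, 8.44, 15, -37.4, 20.5, 0, 0, 15, -37.4, 20.5, 0, 0, 15, -37.4, 20.5, 0, 0, 15, -37.4, 20.5, 0, 0, 15, -37.4, 20.5, 0, 0, 15, -37.4, 20.5, 0, 0, 15, -37.4, 20.5, 0, 0, 15, -37.4, 20.5, 0, 0, 15, 0, 0, 0, 0])

```text
time_s: 6.05
ee_pos: [0.6335, 0.0373, 0.1593]
orientation: [-3.139, 0.011, 1.515]
contact_force: [0.2, -1.1, -3.0]
opening: 0.0221
grasp_force: 61.3
```

```bash
python3 - <<'E'
from go import *
go(.6335,.049,.10,87.6)
crop("top",222,160,200,130,4,"t2")
E
```

```text
at [0.6335 0.0373 0.1593] rpy [-179.8377    0.61     86.8093] t 6.0 turn first -0.79 then mm [12.3 -0.3 59.2] q7 0.0787329257257134 F [ 0.1732 -1.0878 -3.025 ] open 0.022122042886973017
```

View pics/t2.png

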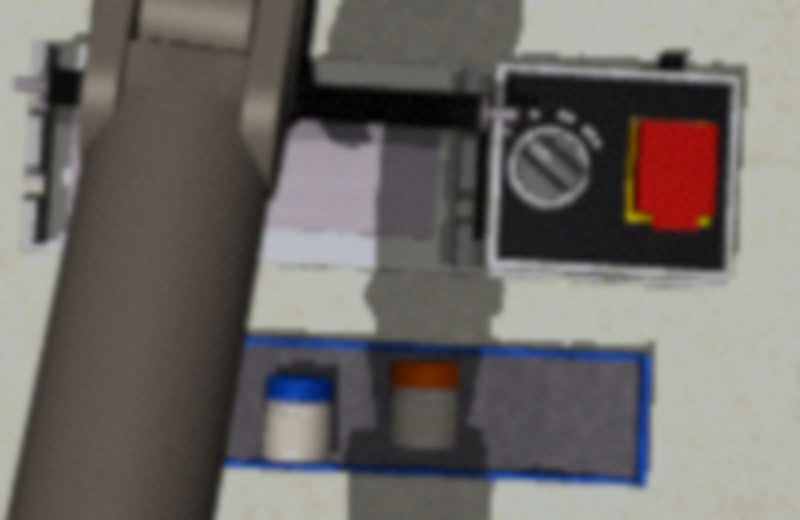

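Request:
play_rows(steps=[15, 0, 0, 20, 0, 15, 0, 0, 20, 0, 15, 0, 0, 20, 0, 15, 0, 0, 10, 0, 15, 0, 0, 0, 0, 15, 0, 0, 0, 0, 15, 0, 0, 0, 0, 15, 0, 0, 0, 0])

```text
time_s: 6.9
ee_pos: [0.6345, 0.0495, 0.0936]
orientation: [3.139, -0.0, 1.529]
contact_force: [-0.2, -0.1, -2.9]
opening: 0.0221
grasp_force: 61.4
```

```bash
python3 - <<'E'
from go import *
go(.6335,.049,.085,87.6)
crop("top",222,160,200,60,4,"t3"); crop("side",285,155,100,95,4,"s3")
a=cv2.imread("pics/t3.png");b=cv2.imread("pics/s3.png")
b=cv2.copyMakeBorder(b[:350],0,0,0,400,cv2.BORDER_CONSTANT);cv2.imwrite("pics/ts3.png",np.vstack([a,b]))
E
```

```text
at [0.6345 0.0495 0.0936] rpy [179.8663  -0.0179  87.6092] t 6.9 turn first 0.01 then mm [-0.5 -1.   8.6] q7 0.10506676385418866 F [-0.1732 -0.1303 -2.9058] open 0.022147909038858913
```

View pics/ts3.png

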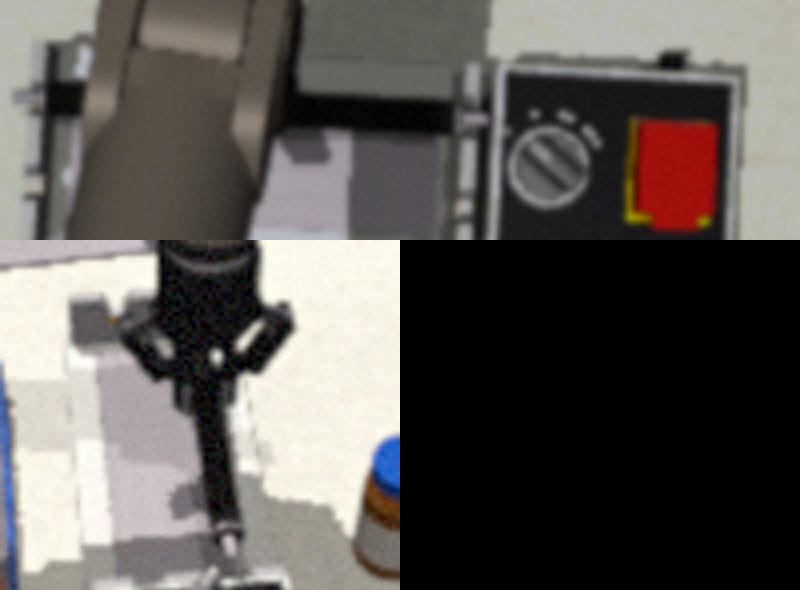

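```bash
python3 - <<'E'
from go import *
T=lambda x,y,z:plane("top",222+(x-1.5)/4,160+(y-1.5)/4,z)[:2]
a,b=T(47,97,.1126),T(455,113,.1126);print("rubber ends",a,b,np.linalg.norm(a-b),(a+b)/2)
a,b=T(18,97,.1126),T(488,119,.1126);print("spindle ends",a,b,np.linalg.norm(a-b),(a+b)/2)
im=env.snapshot("top");h=hsv(im)
# brightness profile along v=188 row & across plates
for v in (184,185,186,187,188,189,190): print(v,h[v,224:242,2],h[v,330:352,2])
E
```

```text
rubber ends [0.639  0.1837] [ 0.6301 -0.0873] 0.2712047439410174 [0.6345 0.0482]
spindle ends [0.6388 0.203 ] [ 0.6262 -0.1093] 0.3124965327084715 [0.6325 0.0469]
184 [117 103  93  94  94  94  87  78  77  40  12   9  10  10   8   8  13  12] [ 46  47  51  51  49  43  38  47  66  76  79  73  44  24  33  68 105 103
  54  21  19  18]
185 [118 106  93  93  93  92  85  75  74  38  11   8  10   8   9   9  10  14] [ 23  24  27  27  27  30  37  40  52  58  66  66  35  16  30  68 105 102
  52  19  16  20]
186 [122 115 109 108 101  90  80  69  62  34  10   9   8  10   8   9   8  12] [  8   8  10  11  13  28  40  40  40  42  52  53  26  10  30  71 107 101
  52  19  19  17]
187 [123 123 117 112 104  84  64  54  54  30  11  10  10   8   9   9   7  13] [  3   6   7   8  13  31  49  48  44  45  46  43  25  15  32  72 108 102
  52  20  18  18]
188 [125 124 120 112 104  85  67  59  49  27  12  10  15  13  14  15  18  28] [  5   8   5   9  14  35  56  62  69  72  69  62  51  41  38  71 106  99
  51  21  19  19]
189 [124 124 124 119 113 101  94  83  59  32  18  24  32  30  29  34  42  51] [  4   6   8  10  17  37  61  69  87  95  91  85  81  67  47  69 101  91
  47  19  19  20]
190 [123 123 124 123 117 111 107  96  63  31  23  30  43  44  43  49  63  70] [ 2  7 10  9 16 39 59 61 78 82 83 81 78 66 48 70 99 86 46 23 20 21]
```

Request:
play_rows(steps=[15, 1, 0, 15, 0, 15, 0, 0, 10, 0, 15, 0, 0, 8, 0, 15, 0, 0, 6, 0, 15, 0, 0, 5, 0, 15, 0, 0, 0, 0, 15, 0, 0, 0, 0, 15, 0, 0, 0, 0])

```text
time_s: 7.85
ee_pos: [0.6341, 0.0505, 0.0488]
orientation: [3.141, -0.0, 1.529]
contact_force: [-0.1, -0.5, -3.4]
opening: 0.0223
grasp_force: 61.5
```

Request:
play_rows(steps=[15, 0, 0, 3, 0, 15, 0, 0, 3, 0, 15, 0, 0, 2, 0, 15, 0, 0, 0, 0, 15, 0, 0, 0, 0])

```text
time_s: 8.35
ee_pos: [0.6344, 0.0506, 0.0412]
orientation: [3.14, -0.0, 1.529]
contact_force: [0.1, 0.0, 2.9]
opening: 0.0221
grasp_force: 62.1
```

Request:
play_rows(steps=[44, 0, 0, 0, 0, 44, 0, 0, 0, 0, 44, 0, 0, 0, 0, 44, 0, 0, -20, 0, 44, 0, 0, -40, 0, 44, 0, 0, -40, 0, 44, 0, 0, -30, 0, 44, 0, 0, 0, 0, 44, 0, 0, 0, 0])

```text
time_s: 9.25
ee_pos: [0.6339, 0.0505, 0.1709]
orientation: [3.14, -0.0, 1.529]
contact_force: [-0.8, 0.5, -0.8]
opening: 0.0439
grasp_force: 0.0
```

```bash
python3 go.py .480 .427 .16 -179.1
```

```text
at [0.6339 0.0505 0.1709] rpy [179.9317  -0.0235  87.6136] t 9.2 turn first -93.29 then mm [148.  378.9  10.9] q7 0.07400244383793038 F [-0.8164  0.5055 -0.7698] open 0.04394752782591673
```

Request:
play_rows(steps=[50, 0, 0, 0, -8.48, 50, 0, 0, 0, -8.48, 50, 0, 0, 0, -8.48, 50, 0, 0, 0, -8.48, 50, 0, 0, 0, -8.48, 50, 0, 0, 0, -8.48, 50, 0, 0, 0, -8.48, 50, 0, 0, 0, -8.48, 50, 0, 0, 0, -8.48, 50, 0, 0, 0, -8.48, 50, 0, 0, 0, -8.49, 50, 16.44, 42.1, 0, 0, 50, 16.44, 42.1, 0, 0, 50, 16.44, 42.1, 0, 0, 50, 16.44, 42.1, 0, 0, 50, 16.44, 42.1, 0, 0, 50, 16.44, 42.1, 0, 0, 50, 16.44, 42.1, 0, 0, 50, 16.44, 42.1, 0, 0, 50, 16.44, 42.1, 0, 0])

```text
time_s: 11.25
ee_pos: [0.4777, 0.4278, 0.1679]
orientation: [-3.139, -0.003, -3.126]
contact_force: [0.4, 0.9, -0.4]
opening: 0.0498
grasp_force: 0.0
```

Request:
play_rows(steps=[50, 0, 0, 35, 0, 50, 0, 0, 30, 0, 50, 0, 0, 25, 0, 50, 0, 0, 0, 0, 50, 0, 0, 0, 0, 50, 0, 0, 0, 0])

```text
time_s: 11.85
ee_pos: [0.4806, 0.4277, 0.0816]
orientation: [3.14, 0.002, -3.126]
contact_force: [-0.2, 0.8, 0.9]
opening: 0.0496
grasp_force: 0.0
```

```bash
python3 - <<'E'
from go import *
go(.480,.427,.029,-179.1)
im=env.snapshot("top");d=masks(im)["dark"]
h=hsv(im)[...,2]
print(h[150:215,332:346][20:62:3])
crop("top",222,160,130,70,6,"t4")
E
```

```text
at [0.4806 0.4277 0.0816] rpy [ 179.9061    0.0977 -179.1054] t 11.8 turn first -0.01 then mm [ 0.7 -0.8 52.6] q7 0.8801227748315157 F [-0.1556  0.816   0.8521] open 0.04963166295106004
[[120 120 120 120 119 121 123 121 122 121 120 118 120 121]
 [119 117 118 120 120 119 120 121 121 121 118 115 115 115]
 [115 112 107  95  88  86  94 105 108  98  74  62  61  66]
 [123 124 117 106  95  77  85 100 103  91  60  48  49  68]
 [125 125 119 107  92  74  87 101  99  84  54  41  44  69]
 [ 72  81  85  91  84  74  90  97  93  74  33  17  28  66]
 [  8  16  33  47  37  44  61  67  61  45  22  13  32  71]
 [  9  24  53  75  69  83  92  92  90  79  50  26  36  73]
 [ 27  26  39  55  59  58  61  60  53  37  16  19  43  80]
 [117 113 105  93  77  82 101 104  89  47  16  24  54  90]
 [113 111 105  93  77  88 105 104  88  43  17  28  63 100]
 [116 110 106  93  75  89 103 101  79  38  19  29  66 102]
 [117 110 105  92  75  95 101  96  73  33  19  32  71 105]
 [120 112 104  86  68  70  74  64  42  20  19  34  73 102]]
```

View pics/t4.png

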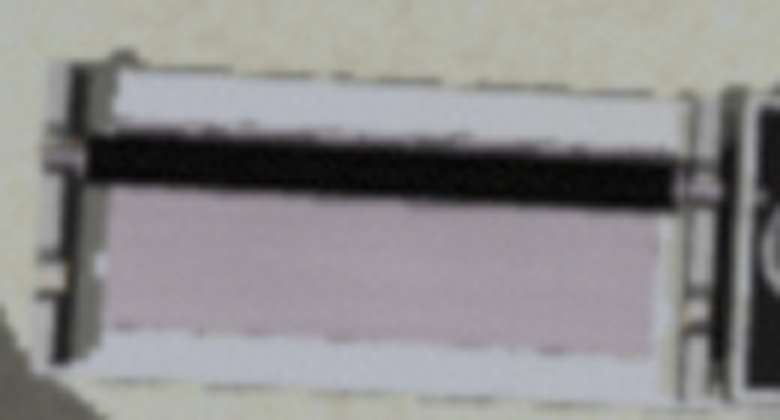

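The first roller is seated in the back slots, with its spindles at crop (65,157) and (700,186). Next is the second roller.

Request:
play_rows(steps=[50, 0.7, -0.8, 20, 0, 50, 0, 0, 18, 0, 50, 0, 0, 14, 0, 50, 0, 0, 0, 0, 50, 0, 0, 0, 0, 15, 0, 0, 0, 0, 15, 0, 0, 0, 0, 15, 0, 0, 0, 0, 15, 0, 0, 0, 0, 15, 0, 0, 0, 0, 15, 0, 0, -30, 0, 15, 0, 0, -35, 0, 15, 0, 0, -35, 0, 15, 0, 0, -35, 0, 15, 0, 0, 0, 0, 15, 0, 0, 0, 0])

```text
time_s: 13.55
ee_pos: [0.4787, 0.4259, 0.1625]
orientation: [-3.141, -0.001, -3.126]
contact_force: [-0.5, 0.4, -3.9]
opening: 0.0223
grasp_force: 61.3
```

```bash
python3 go.py .5761 .0525 .15 87.6
```

```text
at [0.4787 0.4259 0.1625] rpy [-179.959    -0.0495 -179.1042] t 13.6 turn first 93.3 then mm [-368.9  113.    12.7] q7 0.8746638109594682 F [-0.4758  0.4035 -3.8607] open 0.022313215420922516
```

Request:
play_rows(steps=[15, 0, 0, 0, 8.48, 15, 0, 0, 0, 8.48, 15, 0, 0, 0, 8.48, 15, 0, 0, 0, 8.48, 15, 0, 0, 0, 8.48, 15, 0, 0, 0, 8.48, 15, 0, 0, 0, 8.48, 15, 0, 0, 0, 8.48, 15, 0, 0, 0, 8.48, 15, 0, 0, 0, 8.48, 15, 0, 0, 0, 8.5, 15, -41, 12.6, 0, 0, 15, -41, 12.6, 0, 0, 15, -41, 12.6, 0, 0, 15, -41, 12.6, 0, 0, 15, -41, 12.6, 0, 0, 15, -41, 12.6, 0, 0, 15, -41, 12.6, 0, 0, 15, -41, 12.6, 0, 0, 15, -41, 12.6, 0, 0])

```text
time_s: 15.55
ee_pos: [0.5747, 0.0512, 0.1599]
orientation: [-3.135, 0.001, 1.529]
contact_force: [0.9, 0.1, -3.9]
opening: 0.022
grasp_force: 61.1
```

Request:
play_rows(steps=[15, 0, 0, 0, 0, 15, 0, 0, 25, 0, 15, 0, 0, 25, 0, 15, 0, 0, 20, 0, 15, 0, 0, 0, 0, 15, 0, 0, 0, 0, 15, 0, 0, 0, 0, 15, 0, 0, 0, 0])

```text
time_s: 16.35
ee_pos: [0.5779, 0.0528, 0.0945]
orientation: [3.139, -0.0, 1.529]
contact_force: [0.3, 0.6, -3.4]
opening: 0.0224
grasp_force: 61.1
```

```bash
python3 - <<'E'
from go import *
go(.5764,.053,.041,87.6)
crop("top",222,160,130,70,6,"t5")
E
```

```text
at [0.5779 0.0528 0.0945] rpy [179.8675  -0.0163  87.5989] t 16.4 turn first -0.0 then mm [ 0.1 -1.6 53.5] q7 0.07889336111408167 F [ 0.2508  0.5926 -3.4331] open 0.022417175962460328
```

View pics/t5.png

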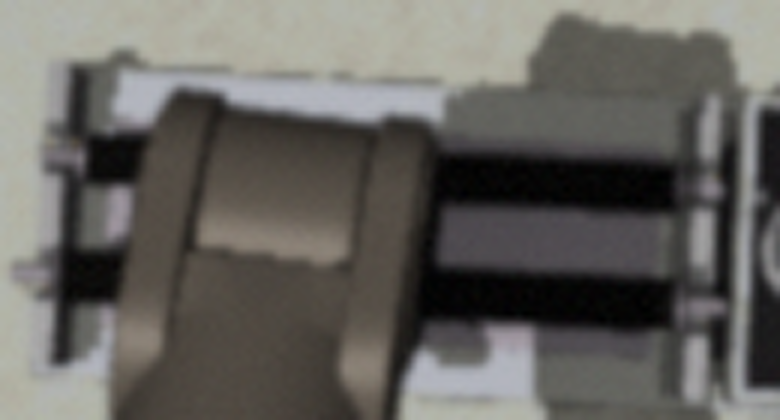

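Request:
play_rows(steps=[15, -1.5, -1.3, 15, 0, 15, 0, 0, 12, 0, 15, 0, 0, 9, 0, 15, 0, 0, 7, 0, 15, 0, 0, 0, 0, 15, 0, 0, 0, 0, 15, 0, 0, 0, 0])

```text
time_s: 17.1
ee_pos: [0.5759, 0.0513, 0.0507]
orientation: [3.141, -0.0, 1.529]
contact_force: [0.0, -0.5, -3.9]
opening: 0.0222
grasp_force: 61.2
```

Request:
play_rows(steps=[15, 0, 0, 4, 0, 15, 0, 0, 3, 0, 15, 0, 0, 3, 0, 15, 0, 0, 0, 0, 15, 0, 0, 0, 0, 15, 0, 0, 0, 0])

```text
time_s: 17.7
ee_pos: [0.5764, 0.0515, 0.0418]
orientation: [3.14, -0.001, 1.529]
contact_force: [-1.4, -0.2, 5.2]
opening: 0.0221
grasp_force: 62.3
```

Request:
play_rows(steps=[42, 0, 0, 0, 0, 42, 0, 0, 0, 0, 42, 0, 0, 0, 0, 42, 0, 0, -20, 0, 42, 0, 0, -40, 0, 42, 0, 0, -40, 0, 42, 0, 0, -10, 0, 42, 0, 0, 0, -8.5, 42, 0, 0, 0, -8.5, 42, 0, 0, 0, -8.5, 42, 0, 0, 0, -8.5, 42, 0, 0, 0, -8.5, 42, 0, 0, 0, -8.5, 42, 0, 0, 0, -8.5, 42, 0, 0, 0, -8.5, 42, 0, 0, 0, -8.5, 42, 0, 0, 0, -8.5, 42, 0, 0, 0, -5, 42, 0, 0, 0, 0])

```text
time_s: 19.6
ee_pos: [0.5752, 0.0512, 0.1496]
orientation: [3.142, -0.001, 3.099]
contact_force: [0.1, 0.4, 0.2]
opening: 0.0416
grasp_force: 0.0
```

```bash
python3 - <<'E'
from go import *
im=env.snapshot("top");M=masks(im);s=env.snapshot("side");N=masks(s)
for k in("orange","blue","white"):
    print(k,[(o[0],o[1],np.round(o[2][1],1)) for o in comps(im,M[k],20,B["top"]["tray"])],[(o[0],o[1]) for o in comps(s,N[k],20,B["side"]["tray"])])
print(plane("top",327,261,.045),plane("top",296,264.2,.045))
go(.430,-.07,.13,177.6)
cv2.imwrite("pics/f6.png",np.clip(im[150:290,215:425,::-1].astype(float)*1.5,0,255).repeat(3,0).repeat(3,1))
E
```

```text
orange [] [(74, array([282.2568, 245.9595]))]
blue [(111, array([341.0631, 247.3514]), array([83.1,  1.7])), (83, array([296.7831, 256.5783]), array([ 5., 14.]))] [(64, array([276.9219, 223.3594]))]
white [(123, array([295.2927, 267.6423]), array([13.,  9.])), (29, array([323.4828, 267.5172]), array([4., 8.]))] [(170, array([267.5765, 220.8706])), (155, array([270.2387, 243.329 ])), (86, array([288.3488, 207.0349])), (84, array([279.5833, 285.    ])), (30, array([283.3333, 214.5333])), (25, array([283.88, 233.56])), (20, array([283.4, 278.8]))]
[ 0.4321 -0.0681  0.045 ] [0.4227 0.018  0.045 ]
at [0.5753 0.0512 0.1498] rpy [-179.9939   -0.0471  177.4821] t 19.7 turn first -0.12 then mm [ 140.1 -127.2   19.9] q7 1.4919710539531896 F [ 0.1313 -0.6184 -0.3747] open 0.04189401406343704[ WARN:0@3.830] global loadsave.cpp:1063 imwrite_ Unsupported depth image for selected encoder is fallbacked to CV_8U.
```

View pics/f6.png

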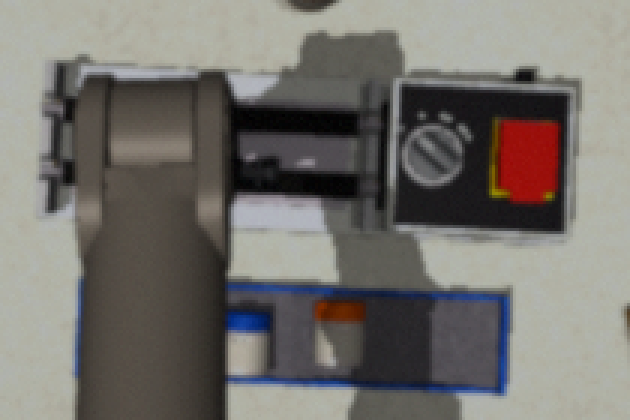

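Request:
play_rows(steps=[72, 34.5, -31.7, 0, 0, 72, 34.5, -31.7, 0, 0, 72, 34.5, -31.7, 0, 0, 72, 34.5, -31.7, 0, 0, 72, 0, 0, 25, 0, 72, 0, 0, 25, 0, 72, 0, 0, 20, 0, 72, 0, 0, 0, 0, 72, 0, 0, 0, 0, 72, 0, 0, 0, 0])

```text
time_s: 20.7
ee_pos: [0.4336, -0.0696, 0.0814]
orientation: [-3.141, 0.002, 3.099]
contact_force: [0.6, 0.1, -0.6]
opening: 0.0717
grasp_force: 0.0
```

```bash
python3 go.py .432 -.0695 .025 177.6
```

```text
at [ 0.4336 -0.0696  0.0814] rpy [-179.9942    0.1383  177.5794] t 20.7 turn first -0.02 then mm [ 1.7  0.1 56.4] q7 1.7363225473987527 F [ 0.6481  0.0623 -0.5545] open 0.07167744963275124
```

Request:
play_rows(steps=[72, 1.5, 0, 22, 0, 72, 0, 0, 20, 0, 72, 0, 0, 14, 0, 72, 0, 0, 0, 0, 72, 0, 0, 0, 0, 40, 0, 0, 0, 0, 40, 0, 0, 0, 0, 40, 0, 0, 0, 0, 40, 0, 0, 0, 0, 40, 0, 0, 0, 0], force=40)

```text
time_s: 21.7
ee_pos: [0.4323, -0.0698, 0.0257]
orientation: [-3.141, 0.003, 3.1]
contact_force: [-0.5, -0.8, 6.5]
opening: 0.0466
grasp_force: 40.7
```

Request:
play_rows(steps=[40, 0, 0, -25, 0, 40, 0, 0, -35, 0, 40, 0, 0, -35, 0, 40, 0, 0, -30, 0, 40, 0, 0, 0, 8.5, 40, 0, 0, 0, 8.5, 40, 0, 0, 0, 8.5, 40, 0, 0, 0, 8.5, 40, 0, 0, 0, 8.5, 40, 0, 0, 0, 8.5, 40, 0, 0, 0, 8.5, 40, 0, 0, 0, 8.5, 40, 0, 0, 0, 8.5, 40, 0, 0, 0, 8.5, 40, 0, 0, 0, 5, 40, 0, 0, 0, 0])

```text
time_s: 23.3
ee_pos: [0.4306, -0.0693, 0.1493]
orientation: [-3.141, -0.0, 1.529]
contact_force: [-0.3, 0.0, -1.5]
opening: 0.0461
grasp_force: 42.3
```

```bash
python3 go.py .6031 -.0039 .075 87.6
```

```text
at [ 0.4306 -0.0693  0.1493] rpy [-179.9819   -0.0151   87.6123] t 23.3 turn first 0.01 then mm [ 72.6 169.7  74.2] q7 0.16100775464050648 F [-0.2973  0.0165 -1.4922] open 0.04609137549009291
```

Request:
play_rows(steps=[40, 14.5, 34, 0, 0, 40, 14.5, 34, 0, 0, 40, 14.5, 34, 0, 0, 40, 14.5, 34, 0, 0, 40, 14.5, 33.7, 0, 0, 40, 0, 0, 20, 0, 40, 0, 0, 20, 0, 40, 0, 0, 0, 0, 40, 0, 0, 0, 0, 40, 0, 0, 0, 0, 40, 0, 0, 12, 0, 40, 0, 0, 10, 0, 40, 0, 0, 8, 0, 40, 0, 0, 0, 0, 40, 0, 0, 0, 0, 40, 0, 0, 0, 0])

```text
time_s: 24.9
ee_pos: [0.6039, -0.0042, 0.0796]
orientation: [3.141, 0.0, 1.529]
contact_force: [0.6, 0.6, -2.7]
opening: 0.0463
grasp_force: 42.4
```

```bash
python3 go.py .6031 -.0039 .075 87.6
```

```text
at [ 0.6039 -0.0042  0.0796] rpy [179.9532   0.0017  87.6029] t 24.9 turn first 0.0 then mm [ 0.3 -0.8  4.6] q7 0.12128455101270517 F [ 0.6357  0.5593 -2.6648] open 0.04627136734413013
```

Request:
play_rows(steps=[40, 0, -0.8, 3, 0, 40, 0, 0, 2, 0, 40, 0, 0, 2, 0, 40, 0, 0, 0, 0, 40, 0, 0, 0, 0])

```text
time_s: 25.4
ee_pos: [0.6029, -0.0041, 0.0724]
orientation: [3.141, -0.0, 1.529]
contact_force: [0.8, 0.6, -0.8]
opening: 0.0466
grasp_force: 42.5
```

Request:
play_rows(steps=[54, 0, 0, 0, 0, 60, 0, 0, 0, 0, 64, 0, 0, 0, 0, 64, 0, 0, 0, 0, 64, 0, 0, -15, 0, 64, 0, 0, -30, 0, 64, 0, 0, -30, 0, 64, 0, 0, 0, -8.5, 64, 0, 0, 0, -8.5, 64, 0, 0, 0, -8.5, 64, 0, 0, 0, -8.5, 64, 0, 0, 0, -8.5, 64, 0, 0, 0, -8.5, 64, 0, 0, 0, -8.5, 64, 0, 0, 0, -8.5, 64, 0, 0, 0, -8.5, 64, 0, 0, 0, -8.5, 64, 0, 0, 0, -5, 64, 0, 0, 0, 0])

```text
time_s: 27.3
ee_pos: [0.6026, -0.0043, 0.1473]
orientation: [3.141, -0.0, 3.099]
contact_force: [-0.1, 1.1, 0.4]
opening: 0.0641
grasp_force: 0.0
```

```bash
python3 - <<'E'
from go import *
s=env.snapshot("side");N=masks(s)
for k in("blue","white","orange"): print(k,[(o[0],o[1]) for o in comps(s,N[k],20,(255,180,345,290))])
t=env.snapshot("top");M=masks(t)
for k in("blue","white"): print(k,[(o[0],o[1]) for o in comps(t,M[k],20,B["top"]["tray"])])
go(.423,.018,.08,177.6)
E
```

```text
blue [(68, array([276.9265, 223.0294])), (52, array([271.0385, 188.25  ]))]
white [(3197, array([293.0297, 229.4861])), (541, array([274.4954, 247.5453])), (222, array([341.455 , 195.9279])), (187, array([272.7059, 197.1016])), (171, array([323.2573, 199.2339])), (170, array([266.8765, 221.8353])), (30, array([283.5, 288.2]))]
orange [(170, array([328.8706, 218.9882]))]
blue [(74, array([348.973 , 247.5946])), (30, array([260.1   , 274.2333]))]
white []
at [ 0.6027 -0.0043  0.1473] rpy [-179.9994   -0.0001  177.4782] t 27.4 turn first -0.12 then mm [180.4  14.7  67.3] q7 1.5346999118463591 F [-0.3035 -0.3113 -0.4172] open 0.06376824611108155
```

Request:
play_rows(steps=[72, 36, 3, 0, 0, 72, 36, 3, 0, 0, 72, 36, 3, 0, 0, 72, 36, 3, 0, 0, 72, 36, 2.7, 0, 0, 72, 0, 0, 25, 0, 72, 0, 0, 25, 0, 72, 0, 0, 15, 0, 72, 0, 0, 0, 0, 72, 0, 0, 0, 0, 72, 0, 0, 0, 0])

```text
time_s: 28.5
ee_pos: [0.4246, 0.0182, 0.0833]
orientation: [3.141, 0.002, 3.099]
contact_force: [0.3, 1.0, 0.0]
opening: 0.0718
grasp_force: 0.0
```

```bash
python3 - <<'E'
from go import *
go(.423,.018,.026,177.6)
s=env.snapshot("side");cv2.imwrite("pics/s7.png",np.clip(s[150:300,235:395,::-1].astype(float)*1.3,0,255).astype(np.uint8).repeat(4,0).repeat(4,1)[:600])
E
```

```text
at [0.4246 0.0182 0.0833] rpy [179.9844   0.1363 177.5686] t 28.5 turn first -0.03 then mm [ 1.8 -0.3 57.3] q7 1.4588639226068065 F [0.3103 0.9606 0.0075] open 0.07177831948724847
```

View pics/s7.png

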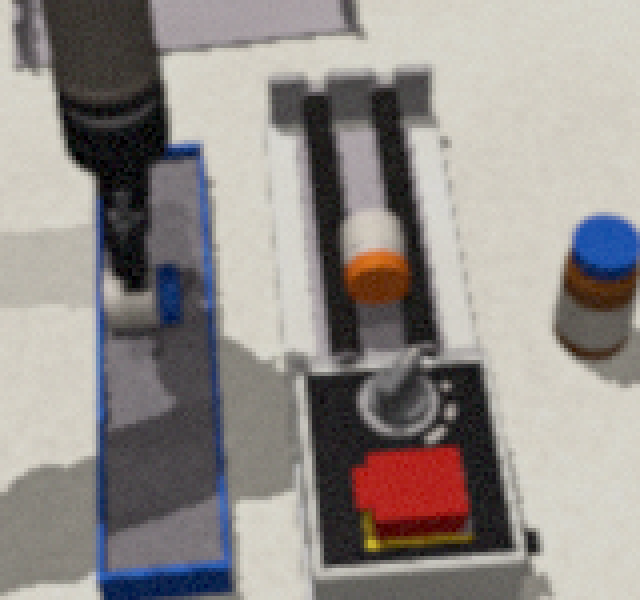

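Jar 1 lies in the groove between the seated rollers, with its cap at crop (377,278). The gripper is centred over jar 2.

Request:
play_rows(steps=[72, 1.8, -0.3, 22, 0, 72, 0, 0, 20, 0, 72, 0, 0, 15, 0, 72, 0, 0, 0, 0, 72, 0, 0, 0, 0, 40, 0, 0, 0, 0, 40, 0, 0, 0, 0, 40, 0, 0, 0, 0, 40, 0, 0, 0, 0, 40, 0, 0, 0, 0, 40, 0, 0, -25, 0, 40, 0, 0, -35, 0, 40, 0, 0, -35, 0, 40, 0, 0, -30, 0, 40, 0, 0, 0, 0])

```text
time_s: 30.05
ee_pos: [0.4255, 0.0182, 0.1549]
orientation: [3.14, 0.011, 3.1]
contact_force: [0.3, -0.3, -1.5]
opening: 0.0465
grasp_force: 42.1
```

Request:
play_rows(steps=[40, 0, 0, 0, 8.5, 40, 0, 0, 0, 8.5, 40, 0, 0, 0, 8.5, 40, 0, 0, 0, 8.5, 40, 0, 0, 0, 8.5, 40, 0, 0, 0, 8.5, 40, 0, 0, 0, 8.5, 40, 0, 0, 0, 8.5, 40, 0, 0, 0, 8.5, 40, 0, 0, 0, 8.5, 40, 0, 0, 0, 5, 40, 0, 0, 0, 0, 40, 0, 0, 0, 0])

```text
time_s: 31.35
ee_pos: [0.4211, 0.0179, 0.1497]
orientation: [-3.14, 0.0, 1.531]
contact_force: [0.4, 0.3, -1.6]
opening: 0.0466
grasp_force: 42.2
```

```bash
python3 go.py .6075 .096 .0796 87.6
```

```text
at [0.4211 0.0179 0.1497] rpy [-179.9352    0.0085   87.7132] t 31.4 turn first 0.11 then mm [ 85.8 183.   69.9] q7 -0.09846846569897383 F [ 0.446   0.3178 -1.5638] open 0.046611618717454784
```

Request:
play_rows(steps=[40, 17.2, 36.6, 0, 0, 40, 17.2, 36.6, 0, 0, 40, 17.2, 36.6, 0, 0, 40, 17.2, 36.6, 0, 0, 40, 17, 36.6, 0, 0.1, 40, 0, 0, 20, 0, 40, 0, 0, 20, 0, 40, 0, 0, 0, 0, 40, 0, 0, 0, 0, 40, 0, 0, 0, 0, 40, 0, 0, 12, 0, 40, 0, 0, 10, 0, 40, 0, 0, 8, 0, 40, 0, 0, 0, 0, 40, 0, 0, 0, 0, 40, 0, 0, 0, 0])

```text
time_s: 32.95
ee_pos: [0.6085, 0.096, 0.0807]
orientation: [3.141, -0.0, 1.527]
contact_force: [-0.2, 0.1, -1.4]
opening: 0.0464
grasp_force: 42.2
```

```bash
python3 go.py .6073 .096 .0724 87.6
```

```text
at [0.6085 0.096  0.0807] rpy [179.953   -0.0111  87.5   ] t 33.0 turn first -0.1 then mm [-0.1 -1.2  8.3] q7 -0.16178933383813202 F [-0.1993  0.1225 -1.3836] open 0.046446294876983055
```

Request:
play_rows(steps=[40, 0, -1.2, 3, 0, 40, 0, 0, 2.5, 0, 40, 0, 0, 2.5, 0, 40, 0, 0, 0, 0, 40, 0, 0, 0, 0, 54, 0, 0, 0, 0, 60, 0, 0, 0, 0, 64, 0, 0, 0, 0, 64, 0, 0, 0, 0, 64, 0, 0, -15, 0, 64, 0, 0, -30, 0, 64, 0, 0, -40, 0, 64, 0, 0, -40, 0, 64, 0, 0, 0, 0, 64, 0, 0, 0, 0])

```text
time_s: 34.45
ee_pos: [0.6076, 0.0961, 0.1985]
orientation: [3.139, -0.001, 1.527]
contact_force: [-0.4, 0.3, -1.6]
opening: 0.0642
grasp_force: 0.0
```

```bash
python3 - <<'E'
from go import *
im=env.snapshot("top")
a=np.clip(im[175:235,340:410,::-1].astype(float)*2,0,255).astype(np.uint8)
cv2.imwrite("pics/d8.png",cv2.resize(a,None,fx=10,fy=10,interpolation=cv2.INTER_CUBIC))
go(.595,-.149,.20,87.6)
E
```

```text
at [0.6064 0.096  0.1967] rpy [-179.9405    0.0053   87.5024] t 34.5 turn first -0.1 then mm [-245.3   -1.1   -3.2] q7 -0.1745239904813722 F [-0.1997  1.112  -0.9556] open 0.06356962598463975
```

View pics/d8.png

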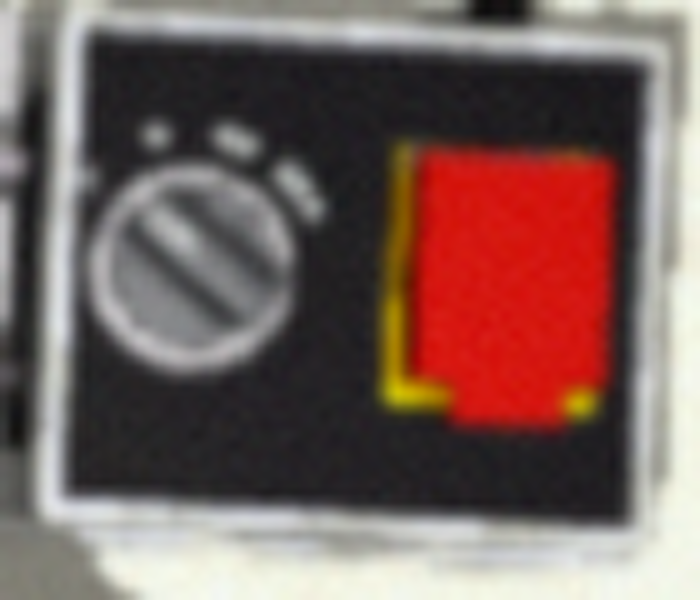

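The knob skirt is centred at crop (192,268), and its white pointer faces the ring at (90,178). The selector is therefore at off, with the bar at about 46.4° in world.

Request:
play_rows(steps=[45, -41, 0, 0, 0, 45, -41, 0, 0, 0, 45, -41, 0, 0, 0, 45, -41, 0, 0, 0, 45, -41, 0, 0, 0, 45, -41, 0, 0, 0, 45, 0, 0, 0, 8.2, 45, 0, 0, 0, 8.2, 45, 0, 0, 0, 8.2, 45, 0, 0, 0, 8.2, 45, 0, 0, 0, 8.3, 45, 0, 0, 20, 0, 45, 0, 0, 20, 0, 45, 0, 0, 0, 0, 45, 0, 0, 0, 0, 45, 0, 0, 0, 0])

```text
time_s: 36.1
ee_pos: [0.5965, -0.15, 0.1577]
orientation: [3.141, -0.0, 0.81]
contact_force: [-0.1, 0.3, 0.5]
opening: 0.0446
grasp_force: 0.0
```

```bash
python3 go.py .596 -.150 .113 46.4
```

```text
at [ 0.5965 -0.15    0.1577] rpy [179.9609  -0.0138  46.3948] t 36.1 turn first -0.01 then mm [-0.4 -0.4 44.7] q7 -0.4007225956562299 F [-0.113   0.255   0.5344] open 0.04455916048643689
```

Next I descend and grip lightly, so that the fingers centre on the bar before the turn.

Request:
play_rows(steps=[45, 0, 0, 20, 0, 45, 0, 0, 15, 0, 45, 0, 0, 9, 0, 45, 0, 0, 0, 0, 45, 0, 0, 0, 0, 5, 0, 0, 0, 0, 5, 0, 0, 0, 0, 5, 0, 0, 0, 0, 5, 0, 0, 0, 0, 5, 0, 0, 0, 0], force=30)

```text
time_s: 37.1
ee_pos: [0.5974, -0.1506, 0.1145]
orientation: [3.138, -0.001, 0.81]
contact_force: [2.4, -1.5, 2.8]
opening: 0.0124
grasp_force: 35.3
```

Request:
play_rows(steps=[5, 0, 1, 0, 0, 5, 0, 0, 0, 5.73, 5, 0, 0, 0, 5.73, 5, 0, 0, 0, 5.73, 5, 0, 0, 0, 5.73, 5, 0, 0, 0, 5.73, 5, 0, 0, 0, 5.73, 5, 0, 0, 0, 5.73, 5, 0, 0, 0, 5.73, 5, 0, 0, 0, 5.73, 5, 0, 0, 0, 5.73, 5, 0, 0, 0, 5.73, 5, 0, 0, 0, 5.73, 5, 0, 0, 0, 0, 5, 0, 0, 0, 0, 5, 0, 0, 0, 0])

```text
time_s: 38.7
ee_pos: [0.5975, -0.1508, 0.1144]
orientation: [-3.141, -0.002, -0.39]
contact_force: [0.5, -0.8, 5.0]
opening: 0.0125
grasp_force: 35.7
```

Request:
play_rows(steps=[40, 0, 0, 0, 0, 40, 0, 0, 0, 0, 40, 0, 0, 0, 0, 40, 0, 0, -20, 0, 40, 0, 0, -30, 0, 40, 0, 0, -35, 0, 40, 0, 0, 0, -6.6, 40, 0, 0, 0, -6.6, 40, 0, 0, 0, -6.7, 40, -30, 0, 0, 0, 40, -40, 0, 0, 0, 40, -40, 0, 0, 0, 40, -40, 0, 0, 0, 40, 0, 0, 0, 0, 40, 0, 0, 0, 0])

```text
time_s: 40.2
ee_pos: [0.4463, -0.1435, 0.1982]
orientation: [-3.14, -0.0, -0.043]
contact_force: [0.3, 2.0, -0.1]
opening: 0.0401
grasp_force: 0.0
```

```bash
python3 - <<'E'
from go import *
im=env.snapshot("top");s=env.snapshot("side")
f=lambda x,k:cv2.resize(np.clip(x[:,:,::-1].astype(float)*1.8,0,255).astype(np.uint8),None,fx=k,fy=k,interpolation=cv2.INTER_CUBIC)
a=f(im[175:235,340:410],6);b=f(s[225:305,300:380],4.5)
cv2.imwrite("pics/g9.png",np.hstack([a[:360],b[:360]]))
for n,x in(("top",im),("side",s)):
    o=comps(x,masks(x)["red"],60,B[n]["panel"])[0];print(n,o, cv2.boxPoints(o[2]))
go(.58,-.23,.2,-2.4)
E
```

```text
top (359, array([389.8524, 199.5153]), ((390.5, 201.5), (23.0, 19.0), 90.0)) [[381. 190.]
 [400. 190.]
 [400. 213.]
 [381. 213.]]
side (518, array([338.1236, 271.6197]), ((337.77587890625, 272.31036376953125), (21.50878143310547, 27.737192153930664), 85.2363510131836)) [[323.0621 262.7448]
 [350.7035 260.4414]
 [352.4897 281.8759]
 [324.8483 284.1794]]
at [ 0.4483 -0.1437  0.1986] rpy [179.9849  -0.0825  -2.4072] t 40.3 turn first -0.01 then mm [135.2  80.7  -1.2] q7 -1.2151281071867586 F [ 0.5065  0.0406 -0.0629] open 0.039933631126931095
```

View pics/g9.png

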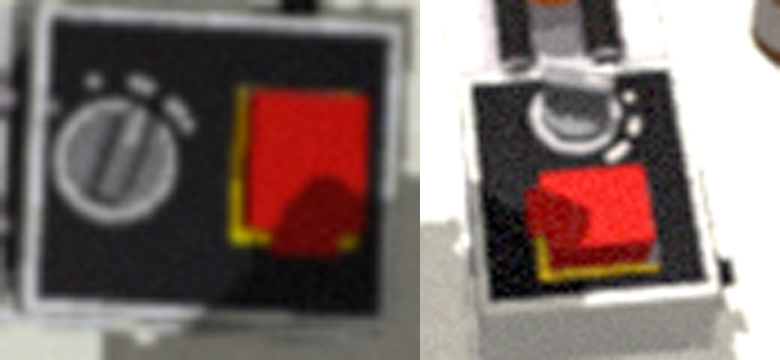

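```bash
python3 - <<'E'
from go import *
for q in((381.2,202),(401.2,202),(391.2,202),(391.2,189.6),(391.2,214.3),(391.2,217.1)): print(q,plane("top",*q,.125))
c=plane("top",391.2,202,.125)
o=np.array([.6054,.0511]);R2=np.array([[.9991,-.0419],[.0419,.9991]])  # rows: mill x,y dirs
print("mill frame",R2@(c[:2]-o))
E
```

```text
(381.2, 202) [ 0.5925 -0.2071  0.125 ]
(401.2, 202) [ 0.5929 -0.2595  0.125 ]
(391.2, 202) [ 0.5927 -0.2333  0.125 ]
(391.2, 189.6) [ 0.6254 -0.2334  0.125 ]
(391.2, 214.3) [ 0.5604 -0.2332  0.125 ]
(391.2, 217.1) [ 0.5531 -0.2331  0.125 ]
mill frame [-0.0008 -0.2847]
```

The pointer now faces the two-dot mark. The guard's top is centred at about (0.593,-0.233) and its hinge is at x≈0.623. I approach it over the side walls.

Request:
play_rows(steps=[68, 34.5, 20.8, 0, 0, 68, 34.5, 20.8, 0, 0, 68, 34.5, 20.8, 0, 0, 68, 34.6, 20.8, 0, 0, 68, 0, 0, 20, 0, 68, 0, 0, 25, 0, 68, 0, 0, 0, 0, 68, 0, 0, 0, 0, 68, 0, 0, 0, 0], force=20)

```text
time_s: 41.2
ee_pos: [0.5827, -0.2334, 0.1547]
orientation: [3.14, -0.002, -0.042]
contact_force: [-0.0, -0.7, 1.1]
opening: 0.068
grasp_force: 0.0
```

```bash
python3 go.py .583 -.2328 .104 -2.4
```

```text
at [ 0.5827 -0.2334  0.1547] rpy [179.9359  -0.1368  -2.4202] t 41.2 turn first -0.02 then mm [ 0.2 -0.7 50.7] q7 -1.0083704182484292 F [-0.0409 -0.7274  1.0678] open 0.06795634822206437
```

Request:
play_rows(steps=[68, 0, -0.7, 20, 0, 68, 0, 0, 15, 0, 68, 0, 0, 10, 0, 68, 0, 0, 5, 0, 68, 0, 0, 0, 0, 68, 0, 0, 0, 0, 45, 0, 0, 0, 0, 45, 0, 0, 0, 0, 45, 0, 0, 0, 0, 45, 0, 0, 0, 0, 45, 0, 0, 0, 0])

```text
time_s: 42.3
ee_pos: [0.5819, -0.2323, 0.1042]
orientation: [-3.141, -0.001, -0.043]
contact_force: [-1.5, 2.5, 4.9]
opening: 0.0498
grasp_force: 25.8
```

Request:
play_rows(steps=[45, 2.8, 0, -6.7, 0, 45, 4, 0, -6.2, 0, 45, 5, 0, -5.3, 0, 45, 5.8, 0, -4.4, 0, 45, 6.6, 0, -3.4, 0, 45, 7, 0, -2.1, 0, 45, 7.2, 0, -0.9, 0, 45, 7.3, 0, 0.4, 0, 45, 4.4, 0, 0.9, 0, 45, 0, 0, 0, 0, 45, 0, 0, 0, 0, 45, 0, 0, 0, 0])

```text
time_s: 43.5
ee_pos: [0.6335, -0.2346, 0.1331]
orientation: [3.141, -0.005, -0.042]
contact_force: [-1.4, 1.1, 4.6]
opening: 0.0494
grasp_force: 21.7
```

```bash
python3 - <<'E'
from go import *
go(.6319,-.234,.132,-2.4)
s=env.snapshot("side");cv2.imwrite("pics/g10.png",cv2.resize(np.clip(s[200:310,290:400,::-1].astype(float)*1.8,0,255).astype(np.uint8),None,fx=5,fy=5,interpolation=cv2.INTER_CUBIC))
E
```

```text
at [ 0.6335 -0.2346  0.1331] rpy [179.9565  -0.2887  -2.413 ] t 43.5 turn first -0.01 then mm [-1.6 -0.6  1.1] q7 -1.0297364622626433 F [-1.3858  1.122   4.6449] open 0.04940801545191374
```

View pics/g10.png

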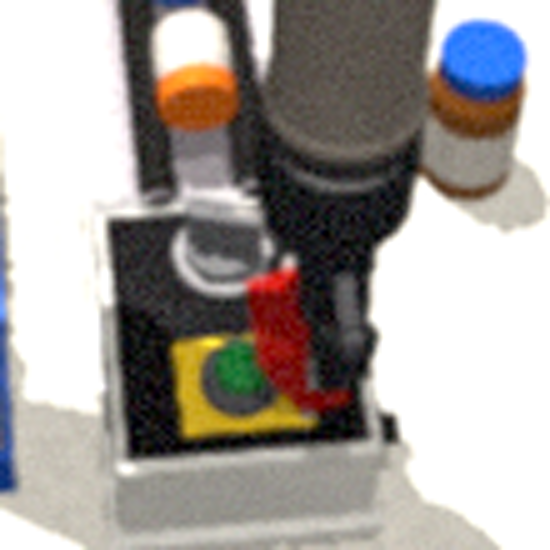

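Request:
play_rows(steps=[55, 0, 0, 0, 0, 62, 0, 0, 0, 0, 64, 0, 0, 0, 0, 64, 0, 0, 0, 0, 64, 0, 0, -15, 0, 64, 0, 0, -30, 0, 64, 0, 0, -35, 0, 64, -30, 0, 0, 0, 5, -50, 0, 0, 0, 5, -50, 0, 0, 0, 5, -50, 0, 0, 0, 5, 0, 0, 0, 0, 5, 0, 0, 0, 0])

```text
time_s: 44.85
ee_pos: [0.4508, -0.227, 0.2122]
orientation: [-3.14, -0.003, -0.045]
contact_force: [0.8, -0.2, 0.8]
opening: 0.0052
grasp_force: 0.0
```

```bash
python3 - <<'E'
from go import *
c=[]
for n in("side","top"):
    x=env.snapshot(n);h=hsv(x);g=((h[...,0]>45)&(h[...,0]<85)&(h[...,1]>120)&(h[...,2]>25)).astype(np.uint8)
    o=comps(x,g,8,B[n]["panel"]);print(n,[(k[0],k[1]) for k in o]);c.append(o[0][1])
    r=comps(x,masks(x)["red"],20,(300,165,412,300) if n=="side" else (340,160,412,235));print("red",[(k[0],k[1]) for k in r])
print(two(*c),plane("top",*c[1],.113),plane("side",*c[0],.113))
go(.591,-.2332,.125,-2.4)
E
```

```text
side [(75, array([337.8533, 272.92  ]))]
red [(318, array([359.9843, 266.5   ]))]
top [(91, array([390.    , 202.7363]))]
red [(199, array([393.9497, 176.804 ]))]
(array([ 0.5931, -0.2325,  0.1124]), np.float64(0.003102042697612412)) [ 0.5915 -0.2322  0.113 ] [ 0.5945 -0.2329  0.113 ]
at [ 0.4535 -0.2269  0.2124] rpy [179.9509  -0.2001  -2.4071] t 45.0 turn first -0.01 then mm [137.3   0.4  87.9] q7 -1.0108333110589482 F [1.0977 0.2331 0.1866] open 0.005017683480107248
```

Request:
play_rows(steps=[0, 34.5, 0, 0, 0, 0, 34.5, 0, 0, 0, 0, 34.5, 0, 0, 0, 0, 34.8, 0, 0, 0, 0, 0, 0, 30, 0, 0, 0, 0, 30, 0, 0, 0, 0, 22, 0, 0, 0, 0, 0, 0, 0, 0, 0, 0, 0, 0, 0, 0, 0, 0])

```text
time_s: 45.95
ee_pos: [0.5917, -0.2334, 0.1309]
orientation: [3.14, -0.003, -0.042]
contact_force: [0.9, 0.1, 0.5]
opening: 0.0001
grasp_force: 0.0
```

```bash
python3 go.py .5925 -.2328 .107 -2.4
```

```text
at [ 0.5917 -0.2334  0.1309] rpy [179.9038  -0.1958  -2.4134] t 46.0 turn first -0.01 then mm [ 0.7 -0.7 23.9] q7 -0.9989541756841425 F [0.9144 0.0523 0.5368] open 0.00011011756932283572
```

Request:
play_rows(steps=[0, 0.7, -0.7, 10, 0, 0, 0, 0, 5, 0, 0, 0, 0, 3, 0, 0, 0, 0, 3, 0, 0, 0, 0, 2, 0, 0, 0, 0, 1, 0, 0, 0, 0, 0, 0, 0, 0, 0, 0, 0])

```text
time_s: 46.75
ee_pos: [0.5916, -0.2323, 0.1109]
orientation: [-3.141, -0.005, -0.043]
contact_force: [-5.7, 4.1, 22.4]
opening: 0.0001
grasp_force: 11.4
```

Request:
play_rows(steps=[0, 0, 0, -8, 0, 0, 0, 0, 0, 0, 0, 0, 0, 0, 0, 0, 0, 0, 0, 0])

```text
time_s: 47.15
ee_pos: [0.5917, -0.2323, 0.1132]
orientation: [3.141, -0.002, -0.043]
contact_force: [2.1, -1.4, 4.0]
opening: -0.0001
grasp_force: 1.8
```

Request:
play_rows(steps=[0, 0, 0, 2, 0, 0, 0, 0, 0, 0, 0, 0, 0, 0, 0])

```text
time_s: 47.45
ee_pos: [0.5917, -0.2323, 0.1113]
orientation: [3.141, -0.002, -0.043]
contact_force: [2.8, -0.4, 4.2]
opening: -0.0001
grasp_force: 2.4
```

Request:
play_rows(steps=[0, 0, 0, 2, 0, 0, 0, 0, 0, 0, 0, 0, 0, 0, 0])

```text
time_s: 47.75
ee_pos: [0.5917, -0.2324, 0.1111]
orientation: [3.141, -0.003, -0.043]
contact_force: [0.8, 0.3, 12.2]
opening: -0.0004
grasp_force: 5.9
```

Request:
play_rows(steps=[0, 0, 0, 2, 0, 0, 0, 0, 0, 0, 0, 0, 0, 0, 0])

```text
time_s: 48.05
ee_pos: [0.5917, -0.2324, 0.1109]
orientation: [-3.142, -0.004, -0.043]
contact_force: [-1.7, 2.7, 19.5]
opening: 0.0001
grasp_force: 9.6
```

Request:
play_rows(steps=[0, 0, 0, 2, 0, 0, 0, 0, 0, 0, 0, 0, 0, 0, 0])

```text
time_s: 48.35
ee_pos: [0.5918, -0.2324, 0.1108]
orientation: [-3.141, -0.005, -0.043]
contact_force: [-4.5, 3.3, 26.0]
opening: -0.0003
grasp_force: 13.3
```

Request:
play_rows(steps=[0, 0, 0, -10, 0, 0, 0, 0, 0, 0, 0, 0, 0, 0, 0, 0, 0, 0, 0, 0])

```text
time_s: 48.75
ee_pos: [0.59, -0.2321, 0.1138]
orientation: [-3.141, 0.002, -0.043]
contact_force: [2.1, -1.5, 3.9]
opening: -0.0004
grasp_force: 1.6
```

Request:
play_rows(steps=[0, 0, 0, -1.5, 0, 0, 0, 0, 0, 0, 0, 0, 0, 0, 0, 0, 0, 0, 0, 0])

```text
time_s: 49.15
ee_pos: [0.5899, -0.2321, 0.116]
orientation: [-3.141, 0.002, -0.043]
contact_force: [0.8, -0.9, 2.9]
opening: -0.0002
grasp_force: 1.0
```

Request:
play_rows(steps=[0, 0, 0, -3, 0, 0, 0, 0, 0, 0, 0, 0, 0, 0, 0, 0, 0, 0, 0, 0])

```text
time_s: 49.55
ee_pos: [0.5902, -0.2316, 0.119]
orientation: [-3.141, 0.001, -0.043]
contact_force: [-0.1, 0.1, -0.0]
opening: 0.0001
grasp_force: 0.0
```

The button first makes contact at about 0.117 and hits a hard stop at 0.111, which is the full 6 mm travel. I retreat and check.

Request:
play_rows(steps=[0, 0, 0, -20, 0, 0, 0, 0, -35, 0, 0, 0, 0, -40, 0, 0, -45, 0, 0, 0, 0, -45, 0, 0, 0, 0, -45, 0, 0, 0, 0, -45, 0, 0, 0, 0, 0, 0, 0, 0, 0, 0, 0, 0, 0, 0, 0, 0, 0, 0])

```text
time_s: 50.55
ee_pos: [0.4121, -0.2241, 0.2149]
orientation: [3.141, -0.002, -0.042]
contact_force: [0.2, -0.3, 0.2]
opening: -0.0
grasp_force: 0.0
```

```bash
python3 - <<'E'
from go import *
f=lambda x,k:cv2.resize(np.clip(x[:,:,::-1].astype(float)*1.6,0,255).astype(np.uint8),None,fx=k,fy=k,interpolation=cv2.INTER_CUBIC)
t=env.snapshot("top");s=env.snapshot("side")
a=f(t[120:290,225:480],2.7);b=f(s[155:305,290:390],2.9)
a=a[:,:500];h=max(len(a),len(b));p=lambda x:cv2.copyMakeBorder(x,0,h-len(x),0,0,cv2.BORDER_CONSTANT)
cv2.imwrite("pics/fin.png",np.hstack([p(a),p(b)]));print(a.shape,b.shape)
E
```

```text
(459, 500, 3) (435, 290, 3)
```

View pics/fin.png

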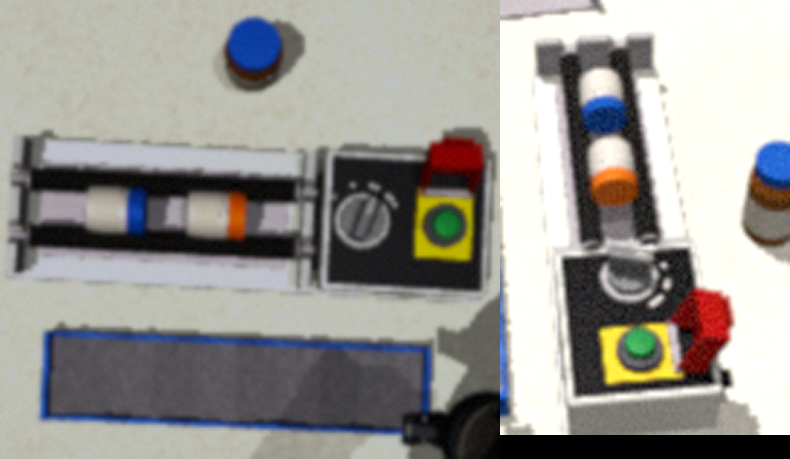

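The final picture shows both rollers seated and both jars in the groove, at crop (115,210) and (215,215). The dial is at two dots, the guard is up at (455,160) and the tray is empty.

```bash
python3 -c "
from station import env
print(env.finish_job())"
```

```text
the job is handed in; nothing more can be done
None
```

I handed the job in after about 51 s: both rollers are seated, both jars present (orange and blue) lie in the groove, the selector is at two dots, the guard stayed up, and the start button was pressed fully down (pressed twice, as I repeated the press to confirm its travel).

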